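# Slide two soft block candles onto the marble cooling slab

## Task

The two lilac block candles on the wooden board, one rectangular and one round, have just come out of their moulds and are still soft. Without picking them up or pinching them, slide both gently across onto the marble cooling slab next to the board, so that each lies flat and wholly on the marble and touches nothing beside it. Push them slowly and lightly because the wax dents, do not knock them against anything, and leave the bottles, the glass candle and everything else standing where they are.

Things in the scene. Friction and masses are not known exactly. Their poses are not given: they have to be found in the camera images.
- board: Beech work board, fixed, 360 (x) x 340 (y) x 20 mm thick, lying flat on the table, top at height 20 mm. Origin: centre of its underside; x along its 360 mm side, y along its 340 mm side, z up. The two candles start on it. It is turned up to 6 degrees on the table.
- slab: White marble cooling slab, fixed, same size as the board (360 x 340 x 20 mm) and butted against it along a 360 mm edge, tops flush with no gap or step and square with each other. It lies on the board's +y or -y side (it varies). Origin: centre of its underside; axes parallel to the board's.
- block: Rectangular lilac wax block candle, no container, 120 (x) x 70 (y) x 36 mm high, about 0.27 kg; three wick stubs 9 mm tall and crystal chips on top. Origin: centre of its underside; x along its long side, z up. Soft: it dents above about 10 N of pressing, squeezing or knocking (a gripper holds harder than that; touching it faster than 5 cm/s may do it); sliding it takes 1 to 5 N.
- disc: Round block candle of the same lilac wax, diameter 90 mm, 36 mm high, about 0.2 kg, one wick stub in the middle and crystal chips round it. Origin: centre of its underside, z up. As soft as the rectangular one (10 N); sliding it takes 1 to 4 N.
- block_corner0 (a point): A lower corner of the rectangular candle: (+60, +35, 0) mm in its own frame.
- block_corner1 (a point): A lower corner of the rectangular candle: (+60, -35, 0) mm in its own frame.
- block_corner2 (a point): A lower corner of the rectangular candle: (-60, -35, 0) mm in its own frame.
- block_corner3 (a point): A lower corner of the rectangular candle: (-60, +35, 0) mm in its own frame.
- dropper: Small amber dropper bottle standing on the board, paper band, black collar and rubber bulb: diameter 34 mm, 98 mm high, light. Origin: centre of its underside. Bystander.
- oilbottle: Small amber bottle with white screw cap standing on the board: diameter 38 mm, 68 mm high, light. Origin: centre of its underside. Bystander.
- glasscandle: Finished candle in a straight clear glass standing on the marble slab: diameter 76 mm, 80 mm high, 0.38 kg. Origin: centre of its underside. Bystander.
- jug: Steel pouring jug on the table at the left end (+y) of the board and slab: diameter 90 mm, 90 mm high, handle reaching 74 mm from its axis towards its own +y. Origin: centre of its underside. Bystander.
- herbjar: Glass herb jar with wooden lid on the table at the right end (-y) of the board and slab: diameter 88 mm, 100 mm high. Origin: centre of its underside. Bystander.
- boxmould: Empty white rectangular candle mould, open on top, 80 (x) x 130 (y) x 44 mm high, on the table between robot and board. Origin: centre of its underside. Bystander.
- roundmould: Empty white round candle mould, open on top, diameter 100 mm, 44 mm high, on the table between robot and board. Origin: centre of its underside. Bystander.
There are look-alikes about, which are no part of the job. What is shaped like the disc but green is not meant.

How it is judged:
At the end, for the whole second after the job is handed in: Both candles stand flat on the marble slab with their whole outline inside its edges (all four corners of the rectangular one; the round one's centre at least 45 mm inside every edge), at rest, touching neither each other nor any bystander; the bystanders stand within 15 mm of where they were (x of block_corner0 in the frame of slab between -0.18 and 0.18 m and y of block_corner0 in the frame of slab between -0.17 and 0.17 m and x of block_corner1 in the frame of slab between -0.18 and 0.18 m and y of block_corner1 in the frame of slab between -0.17 and 0.17 m and x of block_corner2 in the frame of slab between -0.18 and 0.18 m and y of block_corner2 in the frame of slab between -0.17 and 0.17 m and x of block_corner3 in the frame of slab between -0.18 and 0.18 m and y of block_corner3 in the frame of slab between -0.17 and 0.17 m and x of disc in the frame of slab between -0.135 and 0.135 m and y of disc in the frame of slab between -0.125 and 0.125 m and angle between each of block, disc's own z axis and vertical below 0.06 rad and z of block in the frame of slab between 0.016 and 0.024 m and linear speed of each of block, disc below 0.01 m/s and contact force between each of block, disc and dropper below 0.02 N and contact force between each of block, disc and oilbottle below 0.02 N and contact force between each of block, disc and glasscandle below 0.02 N and contact force between each of block, disc and jug below 0.02 N and contact force between each of block, disc and herbjar below 0.02 N and contact force between each of block, disc and boxmould below 0.02 N and contact force between each of block, disc and roundmould below 0.02 N and z of disc in the frame of slab between 0.016 and 0.024 m and contact force between block and disc below 0.02 N).
It fails at once if a candle is dented: the robot presses or squeezes it with more than 10 N (contact force between any of the fingers, the arm and block above 10 N or contact force between any of the fingers, the arm and disc above 10 N).
It fails at once if a candle is knocked or forced against another thing with more than 10 N (contact force between any of block, disc and dropper above 10 N or contact force between any of block, disc and oilbottle above 10 N or contact force between any of block, disc and glasscandle above 10 N or contact force between any of block, disc and jug above 10 N or contact force between any of block, disc and herbjar above 10 N or contact force between any of block, disc and boxmould above 10 N or contact force between any of block, disc and roundmould above 10 N or contact force between block and disc above 10 N).
It fails at once if a candle is lifted more than 12 mm off the board or slab, tipped more than 15 degrees, or falls off the edge (height (world z) of any of block, disc above 0.032 m or height (world z) of any of block, disc below 0.008 m or angle between any of block, disc's own z axis and vertical above 0.26 rad).
It fails at once if a bottle, the glass candle, the jug, the herb jar or an empty mould is shifted more than 15 mm or tipped more than 20 degrees (distance of any of dropper, oilbottle, glasscandle, jug, herbjar, boxmould, roundmould from where it was at the start of the episode above 0.015 m or angle between any of dropper, oilbottle, glasscandle, jug, herbjar, boxmould, roundmould's own z axis and vertical above 0.35 rad).
It also fails if it takes over 64 s, if anything falls off the work surface, if the arm or the gripper's body presses on something with over 40 N, if the wrist force passes 120 N, or if a joint passes its speed limit or range.

## Robot

A 6-joint arm with a two-finger parallel gripper is mounted at the origin on the work surface. World frame = base frame: x ahead of the robot, y to its left, z up, the work surface at z = 0. Lengths are in m, angles in rad, forces in N, time in s.
With the tool pointing down it reaches from about 0.425 to 0.925 m from the base axis. Payload 12.5 kg.
Tool frame: the origin (TCP) lies midway between the tips of the shut fingers; the grasp point (between the pads) lies 19 mm behind it; z points along the fingers, y is the line along which they close (so a half turn about z gives the same grasp; the last joint's range is limited). The gripper opens to 85 mm and grips with 20 to 120 N. Pads are 22 mm wide; open, the fingers measure 114 mm over their backs; the gripper's body (76 mm by 85 mm) begins 54 mm behind the grasp point. The pads swing forward as they close: fully open they stand 13 mm farther back than shut.
Start: joints at [1.087, 0.491, 1.559, -0, 1.092, -0.106], TCP at [0.231, 0.581, 0.231] pointing down, gripper open.
Joint ranges: [-3.1, 3.1], [-0.84, 2.19], [0.05, 2.79], [-1.13, 4.28], [0.06, 2.93], [-2.69, 2.69]. Speed limits (rad/s): [2.22, 2.22, 2.79, 3.14, 3.14, 3.14].

## Interface

Orientations are given as a unit quaternion [x, y, z, w].
In Python, from cell import r, vision, close_job gives the robot as it stands.
- The arm moves only by the tool play_rows, never from a script. Its argument "plan" is a list of rows, each a list of 6 numbers: the shift along the tool's x, y, z scaled (see below), then the turn, a rotation vector about the tool's x, y, z scaled (see below). A call has 1 to 8 rows; each row shifts and turns the commanded pose from where the row before left it, along the tool's axes as they then stand; what a row does not reach is not made up. The controller multiplies each number of a shift by 0.1 m and each number of a turn by 90 degrees. A row lasts 1/10 s, in which the tool goes at most 50 mm and 8.59 degrees, less where a joint would pass 70% of its speed; a pose out of reach is approached as far as the arm can. A call with a number of a shift or a turn outside -1 to 1 is refused whole. A call with a gripper value outside its range is refused whole. "claw" is the opening, from 0 (shut) to 1 (fully open), set as the call begins (left out, the last holds). The fingers move at their own pace and stop on an object; the grip force is fixed at half the most. Time passes only in rows, so rows that do not move let the fingers close. It gives the time, the measured TCP pose, the force, the opening and the grip force at its end, in the units of the state.
- r.read_state(): the state, without advancing time (a new reading comes with each control period).
- vision.capture(name): name is "side" or "top"; returns (picture, depth): 480x640x3 uint8, red, green, blue; 480x640 float32, m along the optical axis (not along the pixel's ray), 0 where there is no reading.
- vision.get_calibration(name): a dict with "vfov" (degrees; the focal length in pixels is half the picture's height over the tangent of half this angle, whatever the lens; pixels are square), "cx", "cy" (the principal point, pixels), "world_to_cam" (4x4, takes a point from world to camera coordinates). Camera axes: x right, y up, looking along -z (the intrinsics and any distortion apply to the point x, -y, -z); pixel columns grow to the right and rows downward; lengths in m; the calibration is good to about 2 mm. A picture is of the moment at which its call begins. get_calibration takes no time and is no camera call.
- close_job(): hands the job in; it is judged then, once.
The state is a dict: "time": time; "joint_positions": joint angles; "qvel": joint speeds; "tau": joint torques, N m; "position": TCP position; "tool_rot": TCP orientation; "wrist_force": force on the tool from outside, world axes, zero at the start; "ft_torque": the same for the moment, N m; "width": finger opening in m; "grip_force": force on a finger pad.
Only numpy, scipy, OpenCV 4.12 (cv2) and the standard library are available. Lean on these libraries where they do the work, as an engineer would, in place of code of your own. Each camera call takes 0.05 s, during which the arm holds its last target. There are 200 camera calls.

## Working session

There is one attempt and no reset: what is moved stays moved. The work goes in short steps, Python scripts to look and compute and a tool call to move; the robot and the scene stay as the last step left them, time stands still between calls to the robot, and variables do not carry over. Pictures are saved under pics/ and viewed, at most 10 in all, crops included, and the job is handed in when it is done.

Besides the shell and the picture viewer there is one more tool, called as name([rows], argument=value, ...), one row to a line, values as JSON. play_rows: Moves the arm, as the interface text tells. Its arguments: {"type":"object","properties":{"plan":{"type":"array","items":{"type":"array","items":{"type":"number"}}},"claw":{"type":"number"}},"required":["plan"]}

```bash
ls; mkdir -p pics; python3 - <<'E'
from cell import r, vision
import cv2, numpy as np
s=r.read_state(); print(s)
for n in("top","side"):
    c=vision.get_calibration(n); print(n,c)
    p,d=vision.capture(n); cv2.imwrite(f"pics/{n}0.png",p[:,:,::-1]); np.savez(f"{n}0.npz",p=p,d=d); print((d>0).mean())
E
```

```text
pics
{'time': 0.0, 'joint_positions': array([ 1.08744828e+00,  4.91568767e-01,  1.55947003e+00, -1.17105505e-05,
        1.09171847e+00, -1.05594507e-01]), 'qvel': array([-0.00061395, -0.00039945, -0.00054358,  0.0001932 , -0.00035768,
       -0.00149107]), 'tau': array([ 9.67644228e-04, -6.18452668e+01, -2.61591500e+01, -6.78108654e-05,
        4.05739556e-03,  8.00509747e-05]), 'position': array([0.23038679, 0.5807296 , 0.23071494]), 'tool_rot': array([ 1.87753074e-01,  9.82216088e-01, -5.58752978e-04, -1.64035334e-04]), 'wrist_force': array([-0.68782316, -0.88543145,  1.18848551]), 'ft_torque': array([ 0.08590208, -0.00862085, -0.02777282]), 'grip_force': 0.0, 'width': 0.08529521803026434}
top {'vfov': 57.64338582272275, 'cx': 327.2289178231636, 'cy': 229.95715891316868, 'world_to_cam': array([[-0.02576269, -0.99960199, -0.01149558,  0.10155687],
       [ 0.99629377, -0.02661806,  0.08179367, -0.48493737],
       [-0.0820671 , -0.00934575,  0.99658299, -1.12767826],
       [ 0.        ,  0.        ,  0.        ,  1.        ]])}
0.9959342447916667
side {'vfov': 47.916205927527045, 'cx': 315.50057756884877, 'cy': 232.28607051092447, 'world_to_cam': array([[ 0.97872355, -0.20517414, -0.00194593, -0.47329321],
       [ 0.10681745,  0.50139841,  0.8585975 , -0.14043809],
       [-0.17518632, -0.84053745,  0.51264661, -1.20942807],
       [ 0.        ,  0.        ,  0.        ,  1.        ]])}
0.9961686197916667
```

View pics/top0.png

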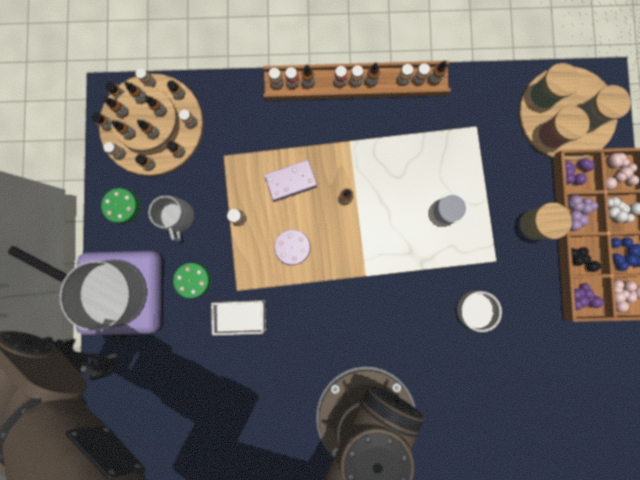

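View pics/side0.png

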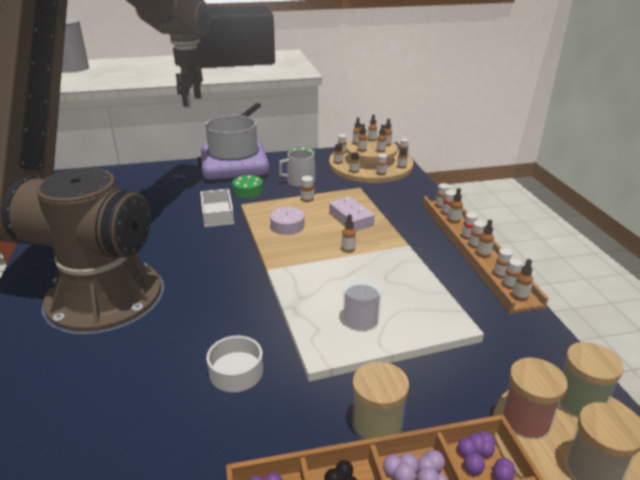

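Top view: rectangular lilac candle at (291,180) and round lilac candle at (292,247), both on the board. Look-alikes are the green discs at (119,205) and (190,280), and the lilac hotplate at (120,290). The dropper is at (346,196), the oil bottle at (235,217), the glass candle on the slab at (450,209), and the slab is on the board's -y side. I choose the two lilac pieces on the wood.

```bash
cat > h.py <<'E'
import cv2, numpy as np
from cell import r, vision
def K(n):
    c=vision.get_calibration(n); return 240/np.tan(np.radians(c["vfov"]/2)),c["cx"],c["cy"],np.array(c["world_to_cam"])
def cloud(n,d):
    f,cx,cy,T=K(n); v,u=np.mgrid[:480,:640]
    P=np.stack([(u-cx)/f*d,-(v-cy)/f*d,-d],-1); return (P-T[:3,3])@T[:3,:3]
def ray(n,u,v,z):   # pixel -> world at height z
    f,cx,cy,T=K(n); D=np.array([(u-cx)/f,-(v-cy)/f,-1.])@T[:3,:3]; C=-T[:3,:3].T@T[:3,3]
    return C+D*(z-C[2])/D[2]
def lilac(p,W):
    h=cv2.cvtColor(p,cv2.COLOR_RGB2HSV).astype(int)
    return ((h[...,0]>125)&(h[...,0]<170)&(h[...,1]>18)&(h[...,2]>100)&(W[...,2]>.04)&(W[...,2]<.075)).astype(np.uint8)
E
python3 - <<'E'
from h import *
for n in("top","side"):
    z=np.load(n+"0.npz"); p,d=z["p"],z["d"]; W=cloud(n,d)
    m=lilac(p,W)
    k,L,S,C=cv2.connectedComponentsWithStats(m)
    for i in range(1,k):
        if S[i,4]>80:
            w=W[L==i]; ztop=np.median(w[:,2])
            ro=cv2.minAreaRect((w[:,:2]*1000).astype(np.float32))
            print(n,S[i],C[i].round(1),"med z",ztop.round(4),"mean",w[:,:2].mean(0).round(4),"rect",np.round(ro[0],1),np.round(ro[1],1),round(ro[2],1))
    if n=="top":
        print("board z",W[210:230,300:330,2].mean(),"slab z",W[220:240,380:420,2].mean())
        for nm,(u,v,zz) in dict(TL=(224,156,.02),BL=(237,290,.02),TR=(477,127,.02),BR=(496,261,.02),seamT=(351,142,.02),seamB=(366,275,.02)).items(): print(nm,ray(n,u,v,zz).round(4))
    # tall things: points z in band above the board
    x,y,zz=W[...,0],W[...,1],W[...,2]
    mm=((zz>.062)&(zz<.14)&(x>.28)&(x<.85)&(y>-.4)&(y<.5)).astype(np.uint8)
    k,L,S,C=cv2.connectedComponentsWithStats(mm)
    for i in range(1,k):
        if S[i,4]>15:
            w=W[L==i]; print(n,"tall",C[i].round(),"xy lo",w[:,:2].min(0).round(3),"hi",w[:,:2].max(0).round(3),"zmax",w[:,2].max().round(3))
c=cv2.resize(cv2.imread("pics/top0.png")[120:300,215:505],None,fx=2.7,fy=2.7,interpolation=cv2.INTER_CUBIC); cv2.imwrite("pics/crop0.png",c)
E
```

```text
top [266 161  50  39 789] [287.9 180. ] med z 0.0551 mean [0.6165 0.1866] rect [617.5 180.7] [ 68.  117.7] 17.4
top [275 230  35  34 242] [287.9 248.3] med z 0.0551 mean [0.4403 0.1899] rect [445.  179.4] [87.2 84.3] 88.4
top [  77  251   82   82 2111] [137.4 283.3] med z 0.0594 mean [0.362  0.5727] rect [341.2 627.1] [207.8 206.8] 0.2
top [ 76 326  21   9  90] [ 85.2 330.7] med z 0.0573 mean [0.2464 0.7041] rect [243.2 703. ] [55.  20.4] 75.8
board z 0.022927151698137294 slab z 0.021988435064742354
TL [0.6935 0.36   0.02  ]
BL [0.3366 0.3283 0.02  ]
TR [ 0.753  -0.3188  0.02  ]
BR [ 0.3946 -0.3489  0.02  ]
seamT [0.7219 0.0191 0.02  ]
seamB [ 0.3669 -0.0093  0.02  ]
top tall [168. 115.] xy lo [0.729 0.475] hi [0.847 0.5  ] zmax 0.135
top tall [186. 115.] xy lo [0.778 0.432] hi [0.804 0.458] zmax 0.085
top tall [172. 146.] xy lo [0.697 0.465] hi [0.724 0.491] zmax 0.086
top tall [347. 194.] xy lo [0.556 0.021] hi [0.589 0.054] zmax 0.12
top tall [452. 207.] xy lo [ 0.493 -0.262] hi [ 0.567 -0.186] zmax 0.105
top tall [176. 217.] xy lo [0.47 0.45] hi [0.581 0.499] zmax 0.093
top tall [235. 215.] xy lo [0.51  0.301] hi [0.543 0.336] zmax 0.093
side [202 140  67  34 965] [235.8 162.3] med z 0.059 mean [0.3429 0.5503] rect [339.6 614.2] [207.6 191.7] 0.2
side [330 198  44  29 652] [351.4 211. ] med z 0.0564 mean [0.6158 0.1683] rect [617.1 175.7] [ 69.9 121.9] 19.1
side [271 208  33  22 535] [286.8 218.4] med z 0.0563 mean [0.4424 0.1649] rect [444.5 174.8] [90.3 83.7] 83.2
side tall [379. 152.] xy lo [0.732 0.426] hi [0.843 0.5  ] zmax 0.13
side tall [298. 162.] xy lo [0.468 0.445] hi [0.581 0.499] zmax 0.094
side tall [354. 157.] xy lo [0.695 0.461] hi [0.723 0.492] zmax 0.087
side tall [307. 183.] xy lo [0.508 0.297] hi [0.543 0.337] zmax 0.093
side tall [349. 229.] xy lo [0.556 0.017] hi [0.588 0.048] zmax 0.12
side tall [362. 296.] xy lo [ 0.492 -0.266] hi [ 0.568 -0.186] zmax 0.105
```

View pics/crop0.png

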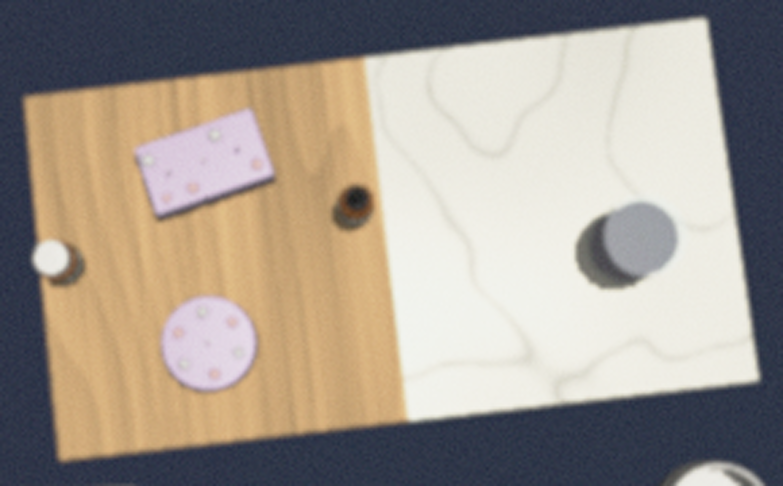

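The crop confirms the choice: the lilac rectangle (crop 205,162) and the lilac round candle (210,342), with free lanes on both sides of the dropper (355,205). Both tops measure at z≈0.056. I'll push with the half-open fingers as a fork, moving along the tool's -x with tool x = -s (s is the direction from board to slab), starting with the disc.

play_rows([
  [0, 0, 0, 0, 0, 0.0885],
  [0, 0, 0, 0, 0, 0.0885],
  [0, 0, 0, 0, 0, 0.0885],
  [0, 0, 0, 0, 0, 0.0885],
  [0, 0, 0, 0, 0, 0.0885],
  [0, 0, 0, 0, 0, 0.0885],
  [0, 0, 0, 0, 0, 0.0885],
  [0, 0, 0, 0, 0, 0.0885],
], claw=0.5)

```text
time: 0.9
position: [0.2304, 0.5808, 0.231]
tool_rot: [0.68, 0.733, -0.0, 0.0]
wrist_force: [-0.2, -0.4, -0.8]
width: 0.0428
grip_force: 0.0
```

play_rows([
  [-0.4, 0.22, 0, 0, 0, 0],
  [-0.4, 0.22, 0, 0, 0, 0],
  [-0.4, 0.22, 0, 0, 0, 0],
  [-0.4, 0.22, 0, 0, 0, 0],
  [-0.4, 0.22, 0, 0, 0, 0],
  [-0.4, 0.22, 0, 0, 0, 0],
  [-0.4, 0.22, 0, 0, 0, 0],
  [-0.4, 0.22, 0, 0, 0, 0],
])

```text
time: 1.7
position: [0.4324, 0.2745, 0.2312]
tool_rot: [0.678, 0.735, -0.0, -0.0]
wrist_force: [-0.2, 1.0, -0.1]
width: 0.0426
grip_force: 0.0
```

```bash
cat >> h.py <<'E'
from scipy.spatial.transform import Rotation as R
O=np.array([.5444,.005]); e=np.array([.9968,.0797]); sv=np.array([.0797,-.9968])
def ab(p): q=np.array(p)[:2]-O; return np.array([q@e,q@sv]).round(4)
def where():
    s=r.read_state(); M=R.from_quat(s["tool_rot"]).as_matrix()
    print("t",round(s["time"],2),"tcp",s["position"].round(4),"ab",ab(s["position"]),"x yaw in ab frame (0=-s)",np.degrees(np.arctan2(-M[:2,0]@e,-M[:2,0]@sv)).round(2),"tilt z",M[:,2].round(4),"w",round(s["width"],4),"F",s["wrist_force"].round(2),"j",s["joint_positions"].round(2))
E
python3 -c "
from h import *
where()"
```

```text
t 1.7 tcp [0.4324 0.2745 0.2312] ab [-0.0901 -0.2776] x yaw in ab frame (0=-s) 0.07 tilt z [-2.e-04 -0.e+00 -1.e+00] w 0.0426 F [-0.23  0.99 -0.14] j [0.44 0.33 1.83 0.   0.98 0.36]
```

play_rows([
  [0, 0.02, 0.3, 0, 0, 0],
  [0, 0.02, 0.35, 0, 0, 0],
  [0, 0, 0.35, 0, 0, 0],
  [0, 0, 0.35, 0, 0, 0],
  [0, 0, 0.3, 0, 0, 0],
  [0, 0, 0.2, 0, 0, 0],
  [0, 0, 0.1, 0, 0, 0],
  [0, 0, 0, 0, 0, 0],
])

```text
time: 2.5
position: [0.4354, 0.2763, 0.0354]
tool_rot: [0.678, 0.735, -0.001, -0.0]
wrist_force: [0.2, -0.3, 0.1]
width: 0.0428
grip_force: 0.0
```

```bash
python3 -c "
from h import *
where()
p,d=vision.capture('side'); cv2.imwrite('pics/s1.png',cv2.resize(p[120:300,200:440,::-1],None,fx=3,fy=3))"
```

```text
t 2.5 tcp [0.4354 0.2763 0.0354] ab [-0.087  -0.2792] x yaw in ab frame (0=-s) 0.06 tilt z [-1.9e-03 -8.0e-04 -1.0e+00] w 0.0428 F [ 0.2  -0.28  0.08] j [0.44 0.63 1.99 0.   0.52 0.36]
```

View pics/s1.png

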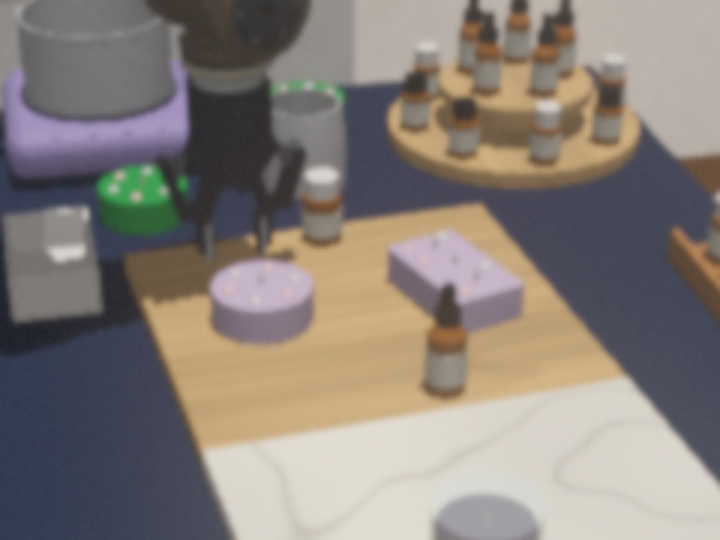

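The fork (fingertips at crop 208,250 and 263,245) stands behind the disc (262,300), centred and clear of the oil bottle (322,205). Now a slow approach.

play_rows([
  [-0.06, 0, 0, 0, 0, 0],
  [-0.06, 0, 0, 0, 0, 0],
  [-0.06, 0, 0, 0, 0, 0],
  [-0.05, 0, 0, 0, 0, 0],
  [-0.04, 0, 0, 0, 0, 0],
  [-0.03, 0, 0, 0, 0, 0],
  [-0.02, 0, 0, 0, 0, 0],
  [-0.02, 0, 0, 0, 0, 0],
])

```text
time: 3.35
position: [0.4386, 0.2425, 0.0363]
tool_rot: [0.678, 0.735, 0.0, -0.0]
wrist_force: [0.8, 1.0, 0.2]
width: 0.043
grip_force: 0.0
```

play_rows([
  [-0.02, 0, 0, 0, 0, 0],
  [-0.02, 0, 0, 0, 0, 0],
  [-0.02, 0, 0, 0, 0, 0],
  [-0.02, 0, 0, 0, 0, 0],
  [-0.02, 0, 0, 0, 0, 0],
  [-0.02, 0, 0, 0, 0, 0],
  [-0.02, 0, 0, 0, 0, 0],
  [-0.02, 0, 0, 0, 0, 0],
])

```text
time: 4.15
position: [0.4399, 0.2266, 0.0363]
tool_rot: [0.678, 0.735, 0.0, 0.0]
wrist_force: [0.6, 0.5, -0.9]
width: 0.0432
grip_force: 0.6
```

play_rows([
  [-0.02, 0, 0, 0, 0, 0],
  [-0.02, 0, 0, 0, 0, 0],
  [-0.02, 0, 0, 0, 0, 0],
  [-0.02, 0, 0, 0, 0, 0],
  [-0.02, 0, 0, 0, 0, 0],
  [-0.02, 0, 0, 0, 0, 0],
  [-0.02, 0, 0, 0, 0, 0],
  [-0.02, 0, 0, 0, 0, 0],
])

```text
time: 4.95
position: [0.4411, 0.2106, 0.0363]
tool_rot: [0.678, 0.735, 0.0, -0.0]
wrist_force: [-0.1, 0.8, 0.1]
width: 0.0427
grip_force: 0.7
```

```bash
cat >> h.py <<'E'
def cands(n="side"):
    p,d=vision.capture(n); W=cloud(n,d); m=lilac(p,W); k,L,S,C=cv2.connectedComponentsWithStats(m)
    for i in range(1,k):
        w=W[L==i]
        if S[i,4]>80 and w[:,1].mean()<.4:
            q=np.stack([(w[:,:2]-O)@e,(w[:,:2]-O)@sv],-1)*1000; ro=cv2.minAreaRect(q.astype(np.float32))
            print(n,"a,b mm",np.round(ro[0],1),np.round(ro[1],1),round(ro[2],1),"lo",q.min(0).round(),"hi",q.max(0).round())
E
python3 -c "
from h import *
where(); cands()"
```

```text
t 4.95 tcp [0.4411 0.2106 0.0363] ab [-0.0865 -0.2132] x yaw in ab frame (0=-s) 0.06 tilt z [ 0.e+00  1.e-04 -1.e+00] w 0.0427 F [-0.1   0.8   0.07] j [0.31 0.61 2.06 0.   0.47 0.23]
side a,b mm [  85.1 -167.1] [126.1  71.3] 76.8 lo [  41. -224.] hi [ 130. -101.]
side a,b mm [ -87.9 -159.3] [87.  88.8] 36.5 lo [-131. -207.] hi [ -45. -113.]
```

play_rows([
  [-0.03, 0, 0, 0, 0, 0],
  [-0.03, 0, 0, 0, 0, 0],
  [-0.04, 0, 0, 0, 0, 0],
  [-0.04, 0, 0, 0, 0, 0],
  [-0.04, 0, 0, 0, 0, 0],
  [-0.04, 0, 0, 0, 0, 0],
  [-0.04, 0, 0, 0, 0, 0],
  [-0.04, 0, 0, 0, 0, 0],
])

```text
time: 5.8
position: [0.4436, 0.1805, 0.0363]
tool_rot: [0.678, 0.735, 0.0, -0.0]
wrist_force: [-0.4, 1.4, 0.0]
width: 0.0424
grip_force: 0.7
```

play_rows([
  [-0.04, 0, 0, 0, 0, 0],
  [-0.04, 0, 0, 0, 0, 0],
  [-0.04, 0, 0, 0, 0, 0],
  [-0.04, 0, 0, 0, 0, 0],
  [-0.04, 0, 0, 0, 0, 0],
  [-0.04, 0, 0, 0, 0, 0],
  [-0.04, 0, 0, 0, 0, 0],
  [-0.04, 0, 0, 0, 0, 0],
])

```text
time: 6.6
position: [0.4462, 0.1486, 0.0363]
tool_rot: [0.678, 0.735, 0.0, -0.0]
wrist_force: [-0.5, 2.2, 0.2]
width: 0.0426
grip_force: 0.7
```

```bash
python3 -c "
from h import *
where(); cands()"
```

```text
t 6.6 tcp [0.4462 0.1486 0.0363] ab [-0.0865 -0.151 ] x yaw in ab frame (0=-s) 0.06 tilt z [ 0.e+00  1.e-04 -1.e+00] w 0.0426 F [-0.46  2.22  0.21] j [0.18 0.6  2.11 0.   0.44 0.1 ]
side a,b mm [  86.2 -164.8] [122.   70.8] 75.8 lo [  42. -225.] hi [132. -99.]
side a,b mm [-87.5 -98.2] [84.9 88. ] 13.5 lo [-131. -143.] hi [-45. -52.]
```

play_rows([
  [-0.04, 0.002, 0, 0, 0, 0],
  [-0.04, 0.002, 0, 0, 0, 0],
  [-0.04, 0.002, 0, 0, 0, 0],
  [-0.04, 0.002, 0, 0, 0, 0],
  [-0.04, 0.002, 0, 0, 0, 0],
  [-0.04, 0.002, 0, 0, 0, 0],
  [-0.04, 0.002, 0, 0, 0, 0],
  [-0.04, 0.002, 0, 0, 0, 0],
])

```text
time: 7.45
position: [0.4504, 0.1169, 0.0363]
tool_rot: [0.678, 0.735, 0.0, -0.0]
wrist_force: [-0.5, 1.1, 0.0]
width: 0.0431
grip_force: 0.6
```

play_rows([
  [-0.04, 0.002, 0, 0, 0, 0],
  [-0.04, 0.002, 0, 0, 0, 0],
  [-0.04, 0.002, 0, 0, 0, 0],
  [-0.04, 0.002, 0, 0, 0, 0],
  [-0.04, 0.002, 0, 0, 0, 0],
  [-0.04, 0.002, 0, 0, 0, 0],
  [-0.04, 0.002, 0, 0, 0, 0],
  [-0.04, 0.002, 0, 0, 0, 0],
])

```text
time: 8.25
position: [0.4545, 0.0851, 0.0363]
tool_rot: [0.678, 0.735, 0.0, -0.0]
wrist_force: [-0.3, 0.8, 0.5]
width: 0.0428
grip_force: 0.6
```

play_rows([
  [-0.04, 0, 0, 0, 0, 0],
  [-0.04, 0, 0, 0, 0, 0],
  [-0.04, 0, 0, 0, 0, 0],
  [-0.04, 0, 0, 0, 0, 0],
  [-0.04, 0, 0, 0, 0, 0],
  [-0.04, 0, 0, 0, 0, 0],
  [-0.04, 0, 0, 0, 0, 0],
  [-0.04, 0, 0, 0, 0, 0],
])

```text
time: 9.05
position: [0.4571, 0.0532, 0.0363]
tool_rot: [0.678, 0.735, 0.0, -0.0]
wrist_force: [0.7, 1.1, -0.1]
width: 0.0429
grip_force: 0.6
```

```bash
python3 -c "
from h import *
where(); cands()"
```

```text
t 9.05 tcp [0.4571 0.0532 0.0363] ab [-0.0832 -0.055 ] x yaw in ab frame (0=-s) 0.06 tilt z [ 1.e-04  1.e-04 -1.e+00] w 0.0429 F [ 0.7   1.13 -0.05] j [-0.03  0.59  2.13  0.    0.42 -0.11]
side a,b mm [  86.3 -164.9] [122.4  72.4] 76.9 lo [  42. -227.] hi [ 132. -101.]
side a,b mm [-84.9  -2.1] [86.7 89.4] 3.9 lo [-128.  -47.] hi [-41.  43.]
```

play_rows([
  [-0.04, 0, 0, 0, 0, 0],
  [-0.04, 0, 0, 0, 0, 0],
  [-0.04, 0, 0, 0, 0, 0],
  [-0.04, 0, 0, 0, 0, 0],
  [-0.04, 0, 0, 0, 0, 0],
  [-0.04, 0, 0, 0, 0, 0],
  [-0.04, 0, 0, 0, 0, 0],
  [-0.04, 0, 0, 0, 0, 0],
])

```text
time: 9.9
position: [0.4597, 0.0213, 0.0363]
tool_rot: [0.678, 0.735, 0.0, -0.0]
wrist_force: [-0.2, 1.1, -0.9]
width: 0.0426
grip_force: 0.6
```

play_rows([
  [-0.04, 0, 0, 0, 0, 0],
  [-0.04, 0, 0, 0, 0, 0],
  [-0.04, 0, 0, 0, 0, 0],
  [-0.04, 0, 0, 0, 0, 0],
  [-0.04, 0, 0, 0, 0, 0],
  [-0.04, 0, 0, 0, 0, 0],
  [-0.04, 0, 0, 0, 0, 0],
  [-0.04, 0, 0, 0, 0, 0],
])

```text
time: 10.7
position: [0.4622, -0.0106, 0.0363]
tool_rot: [0.678, 0.735, 0.0, -0.0]
wrist_force: [-0.4, 1.7, 1.0]
width: 0.0428
grip_force: 0.6
```

play_rows([
  [-0.04, 0, 0, 0, 0, 0],
  [-0.04, 0, 0, 0, 0, 0],
  [-0.03, 0, 0, 0, 0, 0],
  [-0.03, 0, 0, 0, 0, 0],
  [-0.03, 0, 0, 0, 0, 0],
  [-0.02, 0, 0, 0, 0, 0],
  [-0.02, 0, 0, 0, 0, 0],
  [-0.01, 0, 0, 0, 0, 0],
])

```text
time: 11.5
position: [0.4641, -0.0323, 0.0363]
tool_rot: [0.678, 0.735, 0.0, -0.0]
wrist_force: [-0.2, 0.7, 0.6]
width: 0.0427
grip_force: 0.6
```

play_rows([
  [0, 0, 0, 0, 0, 0],
  [0.02, 0, 0, 0, 0, 0],
  [0.04, 0, 0, 0, 0, 0],
  [0.1, 0, 0, 0, 0, 0],
  [0.2, 0, 0, 0, 0, 0],
  [0.3, 0, 0, 0, 0, 0],
  [0.1, 0, 0, 0, 0, 0],
  [0, 0, 0, 0, 0, 0],
])

```text
time: 12.3
position: [0.4577, 0.0449, 0.0363]
tool_rot: [0.677, 0.736, 0.0, -0.0]
wrist_force: [0.4, 0.1, -0.6]
width: 0.0427
grip_force: 0.0
```

```bash
python3 -c "
from h import *
where(); cands(); cands('top')"
```

```text
t 12.3 tcp [0.4577 0.0449 0.0363] ab [-0.0833 -0.0467] x yaw in ab frame (0=-s) 0.22 tilt z [ 1.e-04  1.e-04 -1.e+00] w 0.0427 F [ 0.42  0.13 -0.6 ] j [-0.05  0.59  2.13  0.    0.42 -0.13]
side a,b mm [  86.4 -164.9] [121.2  72.3] 75.8 lo [  42. -225.] hi [ 133. -100.]
side a,b mm [-84.4  84. ] [84.  89.5] 15.9 lo [-129.   37.] hi [-42. 129.]
top a,b mm [  86.7 -169.4] [117.8  68.7] 77.2 lo [  41. -231.] hi [ 132. -106.]
```

The disc lies wholly on the marble. Next is the block: raise the tool, move behind the block's far short end and turn 13.3° to square up with it.

play_rows([
  [0, 0, -0.35, 0, 0, 0],
  [0, 0, -0.35, 0, 0, 0],
  [0, 0, -0.35, 0, 0, 0],
  [0, 0, -0.35, 0, 0, 0],
  [0, 0, 0, 0, 0, 0],
])

```text
time: 12.9
position: [0.4596, 0.0426, 0.18]
tool_rot: [0.678, 0.735, 0.002, 0.003]
wrist_force: [-0.7, 0.3, 0.3]
width: 0.0426
grip_force: 0.0
```

play_rows([
  [0.36, 0.24, 0, 0, 0, 0],
  [0.36, 0.25, 0, 0, 0, 0],
  [0.36, 0.24, 0, 0, 0, 0],
  [0.36, 0.25, 0, 0, 0, 0],
  [0.36, 0.24, 0, 0, 0, 0],
  [0.35, 0.25, 0, 0, 0, 0],
  [0, 0, 0, 0, 0, -0.074],
  [0, 0, 0, 0, 0, -0.074],
])

```text
time: 13.7
position: [0.5874, 0.2698, 0.1744]
tool_rot: [0.586, 0.81, -0.001, -0.001]
wrist_force: [0.0, 0.0, -0.4]
width: 0.0428
grip_force: 0.0
```

```bash
python3 -c "
from h import *
where(); cands('top')"
```

```text
t 13.7 tcp [0.5874 0.2698 0.1744] ab [ 0.0639 -0.2605] x yaw in ab frame (0=-s) 13.68 tilt z [-1.7e-03 -6.0e-04 -1.0e+00] w 0.0428 F [ 0.04  0.03 -0.41] j [ 0.33  0.58  1.56 -0.    1.    0.01]
top a,b mm [  86.6 -169.6] [117.6  68.3] 76.7 lo [  41. -233.] hi [ 131. -106.]
```

play_rows([
  [0.04, 0, 0, 0, 0, 0],
  [0, 0, 0.2, 0, 0, 0],
  [0, 0, 0.3, 0, 0, 0],
  [0, 0, 0.3, 0, 0, 0],
  [0, 0, 0.3, 0, 0, 0],
  [0, 0, 0.2, 0, 0, 0],
  [0, 0, 0.08, 0, 0, 0],
  [0, 0, 0, 0, 0, 0],
])

```text
time: 14.55
position: [0.5856, 0.2731, 0.0374]
tool_rot: [0.589, 0.808, -0.001, -0.001]
wrist_force: [0.1, 0.1, -0.7]
width: 0.0429
grip_force: 0.0
```

```bash
python3 -c "
from h import *
where(); 
p,d=vision.capture('side'); cv2.imwrite('pics/s2.png',cv2.resize(p[120:330,200:440,::-1],None,fx=2.8,fy=2.8))"
```

```text
t 14.55 tcp [0.5856 0.2731 0.0374] ab [ 0.0624 -0.264 ] x yaw in ab frame (0=-s) 13.24 tilt z [-1.6e-03 -5.0e-04 -1.0e+00] w 0.0429 F [ 0.11  0.07 -0.71] j [0.33 0.75 1.66 0.   0.74 0.02]
```

View pics/s2.png

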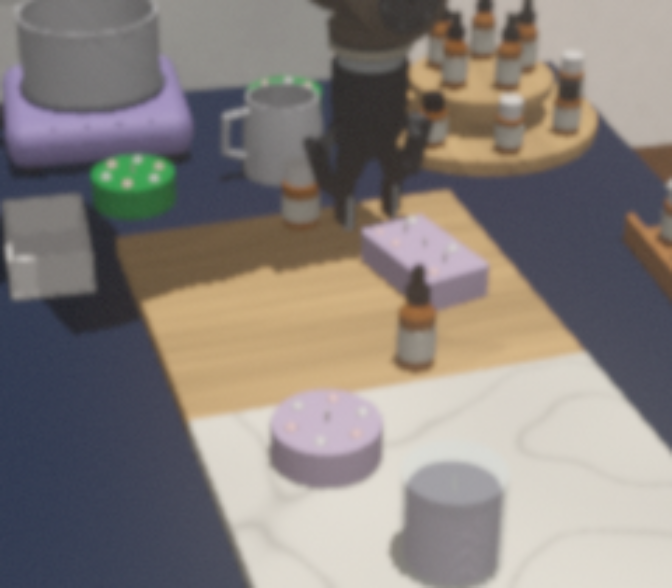

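The disc (crop 327,435) is on the marble. The fork's tips (345,215 and 390,210) are behind the block's end (370,245), clear of the oil bottle (300,205).

play_rows([
  [-0.03, 0, 0, 0, 0, 0],
  [-0.03, 0, 0, 0, 0, 0],
  [-0.03, 0, 0, 0, 0, 0],
  [-0.02, 0, 0, 0, 0, 0],
  [-0.02, 0, 0, 0, 0, 0],
  [-0.02, 0, 0, 0, 0, 0],
  [-0.02, 0, 0, 0, 0, 0],
  [-0.02, 0, 0, 0, 0, 0],
])

```text
time: 15.4
position: [0.5917, 0.2553, 0.0383]
tool_rot: [0.588, 0.809, 0.0, -0.0]
wrist_force: [1.0, 0.1, 0.7]
width: 0.0428
grip_force: 0.0
```

play_rows([
  [-0.02, 0, 0, 0, 0, 0],
  [-0.02, 0, 0, 0, 0, 0],
  [-0.02, 0, 0, 0, 0, 0],
  [-0.02, 0, 0, 0, 0, 0],
  [-0.02, 0, 0, 0, 0, 0],
  [-0.02, 0, 0, 0, 0, 0],
  [-0.02, 0, 0, 0, 0, 0],
  [-0.02, 0, 0, 0, 0, 0],
])

```text
time: 16.2
position: [0.5966, 0.2402, 0.0383]
tool_rot: [0.588, 0.809, 0.0, -0.0]
wrist_force: [-0.6, 1.2, 0.0]
width: 0.0429
grip_force: 0.6
```

play_rows([
  [-0.03, 0, 0, 0, 0, 0],
  [-0.03, 0, 0, 0, 0, 0],
  [-0.03, 0, 0, 0, 0, 0],
  [-0.03, 0, 0, 0, 0, 0],
  [-0.03, 0, 0, 0, 0, 0],
  [-0.03, 0, 0, 0, 0, 0],
  [-0.03, 0, 0, 0, 0, 0],
  [-0.03, 0, 0, 0, 0, 0],
])

```text
time: 17.0
position: [0.6041, 0.2172, 0.0383]
tool_rot: [0.588, 0.809, 0.0, -0.0]
wrist_force: [-0.5, 1.1, 0.1]
width: 0.0428
grip_force: 0.6
```

```bash
python3 -c "
from h import *
where(); cands()"
```

```text
t 17.0 tcp [0.6041 0.2172 0.0383] ab [ 0.0764 -0.2067] x yaw in ab frame (0=-s) 13.38 tilt z [-0.e+00  1.e-04 -1.e+00] w 0.0428 F [-0.5   1.13  0.13] j [ 0.24  0.74  1.67  0.    0.73 -0.07]
side a,b mm [  94.  -134.4] [124.8  74. ] 77.1 lo [  48. -194.] hi [139. -65.]
side a,b mm [-84.2  83.5] [83.9 89.1] 14.9 lo [-128.   39.] hi [-43. 129.]
```

play_rows([
  [-0.04, 0, 0, 0, 0, 0],
  [-0.04, 0, 0, 0, 0, 0],
  [-0.04, 0, 0, 0, 0, 0],
  [-0.04, 0, 0, 0, 0, 0],
  [-0.04, 0, 0, 0, 0, 0],
  [-0.04, 0, 0, 0, 0, 0],
  [-0.04, 0, 0, 0, 0, 0],
  [-0.04, 0, 0, 0, 0, 0],
])

```text
time: 17.85
position: [0.6139, 0.1867, 0.0383]
tool_rot: [0.588, 0.809, 0.0, -0.0]
wrist_force: [0.1, 1.9, -0.6]
width: 0.0427
grip_force: 0.6
```

play_rows([
  [-0.04, 0, 0, 0, 0, 0],
  [-0.04, 0, 0, 0, 0, 0],
  [-0.04, 0, 0, 0, 0, 0],
  [-0.04, 0, 0, 0, 0, 0],
  [-0.04, 0, 0, 0, 0, 0],
  [-0.04, 0, 0, 0, 0, 0],
  [-0.04, 0, 0, 0, 0, 0],
  [-0.04, 0, 0, 0, 0, 0],
])

```text
time: 18.65
position: [0.6238, 0.1562, 0.0383]
tool_rot: [0.588, 0.809, 0.0, -0.0]
wrist_force: [-1.1, 0.7, 0.7]
width: 0.0425
grip_force: 0.7
```

```bash
python3 -c "
from h import *
where(); cands()"
```

```text
t 18.65 tcp [0.6238 0.1562 0.0383] ab [ 0.0912 -0.1444] x yaw in ab frame (0=-s) 13.38 tilt z [ 0.e+00  1.e-04 -1.e+00] w 0.0425 F [-1.09  0.73  0.66] j [ 0.14  0.74  1.67  0.    0.73 -0.17]
side a,b mm [108.2 -72.7] [121.   73.3] 74.4 lo [  68. -136.] hi [156.  -8.]
side a,b mm [-84.4  84.1] [83.6 87.6] 17.0 lo [-128.   40.] hi [-42. 129.]
```

play_rows([
  [-0.04, 0, 0, 0, 0, 0.006],
  [-0.04, 0, 0, 0, 0, 0.006],
  [-0.04, 0, 0, 0, 0, 0.006],
  [-0.04, 0, 0, 0, 0, 0.006],
  [-0.04, 0, 0, 0, 0, 0.006],
  [-0.04, 0, 0, 0, 0, 0.006],
  [-0.04, 0, 0, 0, 0, 0.006],
  [-0.04, 0, 0, 0, 0, 0.006],
])

```text
time: 19.5
position: [0.6327, 0.1255, 0.0383]
tool_rot: [0.618, 0.786, 0.0, -0.0]
wrist_force: [0.1, 1.7, -0.2]
width: 0.0426
grip_force: 0.7
```

play_rows([
  [-0.04, 0, 0, 0, 0, 0.006],
  [-0.04, 0, 0, 0, 0, 0.006],
  [-0.04, 0, 0, 0, 0, 0.006],
  [-0.04, 0, 0, 0, 0, 0.006],
  [-0.04, 0, 0, 0, 0, 0.006],
  [-0.04, 0, 0, 0, 0, 0.006],
  [-0.04, 0, 0, 0, 0, 0.006],
  [-0.04, 0, 0, 0, 0, 0.006],
])

```text
time: 20.3
position: [0.6392, 0.0941, 0.0383]
tool_rot: [0.648, 0.762, 0.0, 0.0]
wrist_force: [-0.6, 1.2, -0.0]
width: 0.0429
grip_force: 0.7
```

```bash
python3 -c "
from h import *
where(); cands()"
```

```text
t 20.3 tcp [0.6392 0.0941 0.0383] ab [ 0.1016 -0.0813] x yaw in ab frame (0=-s) 4.7 tilt z [ 1.e-04  1.e-04 -1.e+00] w 0.0429 F [-0.64  1.19 -0.04] j [ 0.04  0.75  1.66  0.    0.74 -0.12]
side a,b mm [107.4 -11.3] [128.   71.8] 84.6 lo [ 70. -74.] hi [146.  55.]
side a,b mm [-83.8  84.4] [84.5 89.2] 23.5 lo [-129.   37.] hi [-42. 132.]
```

play_rows([
  [-0.04, 0, 0, 0, 0, 0],
  [-0.04, 0, 0, 0, 0, 0],
  [-0.04, 0, 0, 0, 0, 0],
  [-0.04, 0, 0, 0, 0, 0],
  [-0.04, 0, 0, 0, 0, 0],
  [-0.04, 0, 0, 0, 0, 0],
  [-0.04, 0, 0, 0, 0, 0],
  [-0.04, 0, 0, 0, 0, 0],
])

```text
time: 21.15
position: [0.6443, 0.0626, 0.0383]
tool_rot: [0.647, 0.762, 0.0, -0.0]
wrist_force: [-0.5, 1.6, 0.4]
width: 0.0428
grip_force: 0.8
```

play_rows([
  [-0.04, 0, 0, 0, 0, 0],
  [-0.04, 0, 0, 0, 0, 0],
  [-0.04, 0, 0, 0, 0, 0],
  [-0.04, 0, 0, 0, 0, 0],
  [-0.04, 0, 0, 0, 0, 0],
  [-0.04, 0, 0, 0, 0, 0],
  [-0.04, 0, 0, 0, 0, 0],
  [-0.04, 0, 0, 0, 0, 0],
])

```text
time: 21.95
position: [0.6495, 0.031, 0.0383]
tool_rot: [0.647, 0.762, 0.0, -0.0]
wrist_force: [-0.1, 1.4, -0.3]
width: 0.0425
grip_force: 0.8
```

```bash
python3 -c "
from h import *
where(); cands()"
```

```text
t 21.95 tcp [0.6495 0.031  0.0383] ab [ 0.1068 -0.0175] x yaw in ab frame (0=-s) 4.74 tilt z [ 1.e-04  1.e-04 -1.e+00] w 0.0425 F [-0.15  1.45 -0.25] j [-0.05  0.75  1.65  0.    0.74 -0.22]
side a,b mm [113.3  53.8] [133.1  69.7] 85.2 lo [ 75. -15.] hi [151. 121.]
side a,b mm [-84.6  85. ] [84.2 87.7] 14.6 lo [-128.   41.] hi [-42. 129.]
```

play_rows([
  [-0.04, 0, 0, 0, 0, 0],
  [-0.04, 0, 0, 0, 0, 0],
  [-0.04, 0, 0, 0, 0, 0],
  [-0.04, 0, 0, 0, 0, 0],
  [-0.04, 0, 0, 0, 0, 0],
  [-0.04, 0, 0, 0, 0, 0],
  [-0.03, 0, 0, 0, 0, 0],
  [-0.03, 0, 0, 0, 0, 0],
])

```text
time: 22.8
position: [0.6544, 0.0014, 0.0383]
tool_rot: [0.647, 0.762, 0.0, -0.0]
wrist_force: [-0.4, 1.9, -0.1]
width: 0.0426
grip_force: 0.8
```

play_rows([
  [-0.02, 0, 0, 0, 0, 0],
  [-0.01, 0, 0, 0, 0, 0],
  [0, 0, 0, 0, 0, 0],
  [0.02, 0, 0, 0, 0, 0],
  [0.05, 0, 0, 0, 0, 0],
  [0.1, 0, 0, 0, 0, 0],
  [0.2, 0, 0, 0, 0, 0],
  [0, 0, 0, 0, 0, 0],
])

```text
time: 23.6
position: [0.6482, 0.0377, 0.0383]
tool_rot: [0.647, 0.763, -0.0, -0.0]
wrist_force: [-0.2, -0.1, -0.3]
width: 0.0427
grip_force: 0.0
```

play_rows([
  [0, 0, -0.3, 0, 0, 0],
  [0, 0, -0.35, 0, 0, 0],
  [0, 0, -0.35, 0, 0, 0],
  [0, 0, -0.35, 0, 0, 0],
  [0, 0, -0.3, 0, 0, 0],
  [0.3, 0, 0, 0, 0, 0],
  [0.4, 0, 0, 0, 0, 0],
  [0.2, 0, 0, 0, 0, 0],
])

```text
time: 24.4
position: [0.6336, 0.1263, 0.2037]
tool_rot: [0.647, 0.763, 0.0, 0.0]
wrist_force: [0.4, -0.9, 0.4]
width: 0.0426
grip_force: 0.0
```

```bash
python3 -c "
from h import *
where(); cands(); cands('top')
p,d=vision.capture('top'); cv2.imwrite('pics/t3.png',cv2.resize(p[110:310,205:525,::-1],None,fx=2.4,fy=2.4))"
```

```text
t 24.4 tcp [0.6336 0.1263 0.2037] ab [ 0.0986 -0.1138] x yaw in ab frame (0=-s) 4.8 tilt z [ 4.e-04  4.e-04 -1.e+00] w 0.0426 F [ 0.39 -0.93  0.4 ] j [ 0.09  0.55  1.54  0.    1.06 -0.07]
side a,b mm [117.9  87.8] [122.9  73.2] 85.6 lo [79. 27.] hi [158. 151.]
side a,b mm [-84.8  84.7] [84.7 90.1] 9.8 lo [-128.   40.] hi [-41. 130.]
top a,b mm [90.8 72.8] [ 56.3 129.9] 25.2 lo [79. 24.] hi [143. 143.]
```

View pics/t3.png

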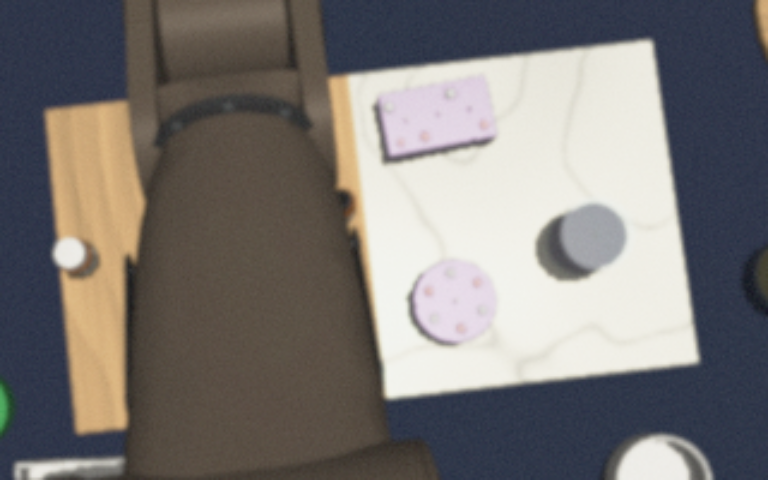

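The rectangular candle (crop 437,117) and the round one (455,300) both lie wholly on the marble. They're clear of the edges, of the glass candle (592,235) and of each other, so I'm handing in.

```bash
python3 -c "
from cell import close_job
print(close_job())"
```

```text
the job is handed in; nothing more can be done
None
```

I slid both lilac candles slowly onto the marble slab; by the last camera readings they lie wholly on it, touching nothing, and I saw nothing else moved. The job is handed in; no verdict came back.

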